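Put the plain dough cutters back in their caddy

TASK

Put the four plain, smooth-walled dough cutters (three round, one square) back in the wooden caddy, each standing flat on the floor of the recess that matches its shape and size. Leave the two wavy-edged cutters standing where they are.

Things in the scene. Friction and masses are not known exactly. Their poses are not given: they have to be found in the camera images.
- round_large: The largest plain round cutter, 60 mm outside diameter. Plain sheet-steel dough cutter, an open tube with smooth 2.5 mm walls and a rolled rim at the top (under 1 mm proud), 50 mm tall, standing upright on the worktop, rim up; loose, 35 to 100 g. Origin: centre of its lower edge, z up.
- round_medium: The middle plain round cutter, 46 mm outside diameter. Plain sheet-steel dough cutter, an open tube with smooth 2.5 mm walls and a rolled rim at the top (under 1 mm proud), 50 mm tall, standing upright on the worktop, rim up; loose, 35 to 100 g. Origin: centre of its lower edge, z up.
- round_small: The smallest plain round cutter, 32 mm outside diameter. Plain sheet-steel dough cutter, an open tube with smooth 2.5 mm walls and a rolled rim at the top (under 1 mm proud), 50 mm tall, standing upright on the worktop, rim up; loose, 35 to 100 g. Origin: centre of its lower edge, z up.
- square: The square cutter, 46 x 46 mm outside, flat sides along its x and y axes. Plain sheet-steel dough cutter, an open tube with smooth 2.5 mm walls and a rolled rim at the top (under 1 mm proud), 50 mm tall, standing upright on the worktop, rim up; loose, 35 to 100 g. Origin: centre of its lower edge, z up.
- recess_large: Largest round recess, 76 mm across: home of the 60 mm round cutter. One of four fixed wooden blocks, 88x88x14 mm, set 2 by 2 in a low dark-wood tray (the caddy, 190x190 mm, rim 18 mm high); their order varies. Origin: centre of its underside, 6 mm above the worktop, on the recess axis; x, y along its edges. Cork floor of the recess 4 mm above the origin, block top 14 mm.
- recess_medium: Middle round recess, 62 mm across: home of the 46 mm round cutter. One of four fixed wooden blocks, 88x88x14 mm, set 2 by 2 in a low dark-wood tray (the caddy, 190x190 mm, rim 18 mm high); their order varies. Origin: centre of its underside, 6 mm above the worktop, on the recess axis; x, y along its edges. Cork floor of the recess 4 mm above the origin, block top 14 mm.
- recess_small: Smallest round recess, 48 mm across: home of the 32 mm round cutter. One of four fixed wooden blocks, 88x88x14 mm, set 2 by 2 in a low dark-wood tray (the caddy, 190x190 mm, rim 18 mm high); their order varies. Origin: centre of its underside, 6 mm above the worktop, on the recess axis; x, y along its edges. Cork floor of the recess 4 mm above the origin, block top 14 mm.
- recess_square: Square recess, 62x62 mm, sides along x, y: home of the square cutter. One of four fixed wooden blocks, 88x88x14 mm, set 2 by 2 in a low dark-wood tray (the caddy, 190x190 mm, rim 18 mm high); their order varies. Origin: centre of its underside, 6 mm above the worktop, on the recess axis; x, y along its edges. Cork floor of the recess 4 mm above the origin, block top 14 mm.
- fluted_large: Fluted round cutter with ten waves, 56 mm outside diameter. Look-alike that does not belong in the caddy: sheet-steel dough cutter with a wavy (scalloped) wall, 50 mm tall, standing upright on the worktop; loose. Origin: centre of its lower edge, z up. Leave it alone. A clear lidded case, 132 mm tall, stands behind the cutters: pass over or round it.
- fluted_small: Fluted round cutter with eight waves, 44 mm outside diameter, always far left. Behind it rises an upright glass screen (550 mm tall, 105 mm behind the worktop's front edge, its right end 0.28 m left of the robot's base axis) that the arm must not hit. A look-alike that does not belong: wavy steel wall, 50 mm tall, upright, loose. Origin: centre of its lower edge, z up. Leave it alone.

How it is judged:
By the outcome, as a careful person would: the job done as asked, in the order asked, and still so for the second after the job is handed in, with the robot touching nothing.
It also fails if it takes over 104 s, if anything falls off the work surface, if the arm or the gripper's body presses on something with over 40 N, if the wrist force passes 120 N, or if a joint passes its speed limit or range.

ROBOT

A 6-joint arm with a two-finger parallel gripper is mounted at the origin on a cart in front of the work surface, level with it; the furniture and walls round the work are solid. World frame = base frame: x ahead of the robot, y to its left, z up, the work surface at z = 0. Lengths are in mm, angles in degrees, forces in N, time in s.
With the tool pointing down it reaches from about 300 to 850 mm from the base axis. Payload 4.2 kg.
Tool frame: the origin (TCP) lies at the very end of the fingers, on their centre line; the grasp point (between the pads) lies 19 mm behind it (env.grip_depth is the distance from the TCP to the grasp point, in mm); z points along the fingers, y is the line along which they close (so a half turn about z gives the same grasp; the last joint's range is limited). The gripper opens to 91 mm and grips with 3 to 60 N. Pads are 32 mm wide; open, the fingers measure 118 mm over their backs; the gripper's body (76 mm by 178 mm) begins 60 mm behind the grasp point.
Start: joints at [72.307, 18.312, 89.639, -0, 72.044, -1.146], TCP at [163.763, 551.203, 213.976] pointing down, gripper open.
Joint ranges: [-177.97, 177.97], [-48.28, 115.42], [12.27, 149.76], [-77.06, 257.06], [2.81, 150.46], [-146.56, 146.56]. Speed limits (degrees/s): [147.25, 147.25, 180, 180, 180, 180].

INTERFACE

Orientations are given as [roll, pitch, yaw] about the fixed x, y, z axes, in that order (R = Rz(yaw) Ry(pitch) Rx(roll)).
In Python, from workcell import env, cams gives the robot as it stands.
- The arm moves only by the tool apply_moves, never from a script. Its argument "deltas" is a list of rows, each a list of 5 numbers: the shift along the tool's x, y, z in m, then the turn about the tool's z in rad, then the opening, from -1 (shut) to 1 (fully open), so that 0 is half open. In form: [[tx, ty, tz, roll, gripper], ...]. A call has 1 to 5 rows; each row is the pose to reach, as a shift and turn from the pose commanded when the call began, along the tool's axes at that moment; what a row does not reach only later rows make up. A row lasts 1/10 s, in which the tool goes at most 50 mm and 8.59 degrees, less where a joint would pass 70% of its speed; a pose out of reach is approached as far as the arm can. A call with a gripper value outside its range is refused whole. The fingers move at their own pace and stop on an object; "grip_force" is the grip in N (left out, the last holds). Time passes only in rows, so rows that repeat a pose let the fingers close. It gives the time, the measured TCP pose, the force, the opening and the grip force at its end, in the units of the state.
- env.state(): the state, without advancing time (a new reading comes with each control period).
- cams.grab_frame(name): name is "side" or "top"; returns the picture (400x640x3 uint8, blue, green, red); there is no depth.
- cams.get_calibration(name): a dict with "mtx" (3x3 intrinsics, pixels), "k1" (the pictures are not rectified: a ray, as slopes to the right and down, at radius r is drawn at 1 + k1 r^2 times it, then the intrinsics apply), "eye" and "attitude" of the camera in the world. Camera axes: x right, y down, z forward; pixel columns grow to the right and rows downward; lengths in mm; the calibration is good to about 2 mm. A picture is of the moment at which its call begins. get_calibration takes no time and is no camera call.
- env.job_done(): hands the job in; it is judged then, once.
The state is a dict: "time_s": time; "qpos": joint angles; "qvel": joint speeds; "effort": joint torques, N m; "ee_pos": TCP position; "ee_rot": TCP orientation; "force": force on the tool from outside, world axes, zero at the start; "torque": the same for the moment, N m; "gripper_width": finger opening in mm; "gripper_force": force on a finger pad.
Only numpy, scipy, OpenCV 4.12 (cv2) and the standard library are available. Lean on these libraries where they do the work, as an engineer would, in place of code of your own. Each camera call takes 0.05 s, during which the arm holds its last target. There are 200 camera calls.

## Working session

There is one attempt and no reset: what is moved stays moved. The work goes in short steps, Python scripts to look and compute and a tool call to move; the robot and the scene stay as the last step left them, time stands still between calls to the robot, and variables do not carry over. Pictures are saved under pics/ and viewed, at most 14 in all, crops included, and the job is handed in when it is done.

Besides the shell and the picture viewer there is one more tool, called after "Call:" by a JSON object that holds its "api" and its "payload". apply_moves: Moves the arm, as the interface text tells. Its arguments: {"type":"object","properties":{"deltas":{"type":"array"},"grip_force":{"type":"number"}},"required":["deltas"]}

```bash
ls; mkdir -p pics
python3 - <<'E'
from workcell import env,cams
import cv2
for n in("top","side"):
    cv2.imwrite(f"pics/{n}0.png",cams.grab_frame(n)); print(n,cams.get_calibration(n))
print(env.state())
E
```

```text
pics
top {'mtx': array([[506.83882371,   0.        , 324.06398112],
       [  0.        , 506.83882371, 198.77188358],
       [  0.        ,   0.        ,   1.        ]]), 'k1': -0.07592649432267765, 'eye': array([ 214.10479794,   -3.23426511, 1539.81422381]), 'attitude': array([-169.03476678,    0.66253142,  -91.22405613])}
side {'mtx': array([[387.16807418,   0.        , 321.80138319],
       [  0.        , 387.16807418, 203.0141107 ],
       [  0.        ,   0.        ,   1.        ]]), 'k1': -0.08572210530482069, 'eye': array([ 341.36168191, -782.11370093,  609.51539706]), 'attitude': array([-125.14161379,    0.48509774,  -12.60750832])}
{'time_s': 0.1, 'qpos': array([ 7.23065905e+01,  1.83477742e+01,  8.97002771e+01, -4.89660154e-04,
        7.20416887e+01, -1.14476447e+00]), 'qvel': array([ 0.01071366, -0.05533529, -0.17564096, -0.09085759,  0.00492922,
       -0.06371167]), 'effort': array([ 4.97099572e-04, -4.13332880e+01, -2.32508755e+01,  7.31801125e-02,
        4.20853542e-02, -5.24607003e-05]), 'ee_pos': array([163.63192741, 550.75977789, 213.20054462]), 'ee_rot': array([-1.79910269e+02, -1.32740415e-03,  1.63451505e+02]), 'force': array([ 0.34211229,  0.06096316, -0.10091949]), 'torque': array([ 0.04161857, -0.07551647, -0.00798664]), 'gripper_force': 0.0, 'gripper_width': 91.30243265699701}
```

View pics/top0.png

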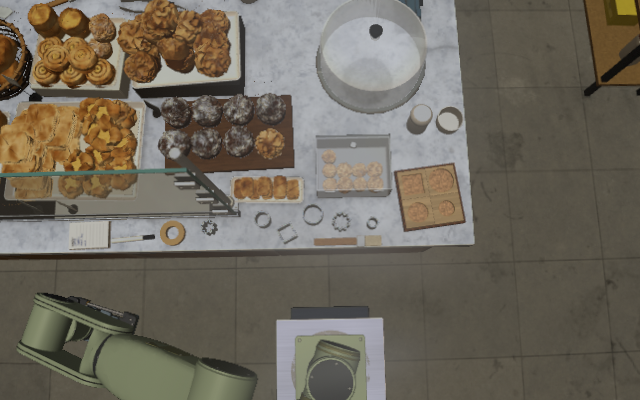

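View pics/side0.png

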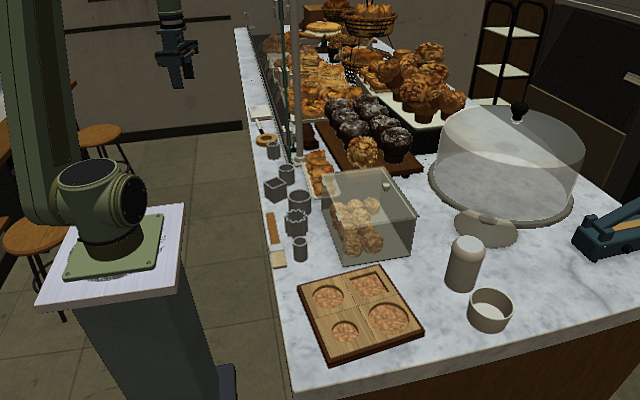

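The top view shows, left to right, the fluted small cutter (209,228), round (263,220), square (288,233), round (313,214), fluted large (341,222) and small round (372,223). The caddy is at (430,196). The case is at (353,166), behind the cutters, and the glass screen ends at about (238,212). I'll crop in closer and measure.

```bash
cat > h.py <<'E'
import numpy as np,cv2
from scipy.spatial.transform import Rotation as R
from workcell import env,cams
def ray(n,uv):
    c=cams.get_calibration(n)
    d=np.array([c['k1'],0,0,0,0.])[:5]
    p=cv2.undistortPoints(np.array(uv,float).reshape(-1,1,2),c['mtx'],np.array([c['k1'],0,0,0]))[:,0]
    v=np.c_[p,np.ones(len(p))]@R.from_euler('xyz',c['attitude'],degrees=True).as_matrix().T
    return c['eye'],v
def onz(n,uv,z):
    e,v=ray(n,uv); return e+v*((z-e[2])/v[:,2])[:,None]
def proj(n,P):
    c=cams.get_calibration(n); r=R.from_euler('xyz',c['attitude'],degrees=True).as_matrix()
    return cv2.projectPoints(np.array(P,float).reshape(-1,1,3),cv2.Rodrigues(r.T)[0],-r.T@c['eye'],c['mtx'],np.array([c['k1'],0,0,0]))[0][:,0]
E
python3 - <<'E'
from h import *
a=cv2.imread('pics/top0.png')[150:250,190:390]; b=cv2.imread('pics/top0.png')[150:250,385:485]
cv2.imwrite('pics/c1.png',cv2.resize(a,None,fx=4,fy=4,interpolation=cv2.INTER_CUBIC))
cv2.imwrite('pics/c2.png',cv2.resize(b,None,fx=5,fy=5,interpolation=cv2.INTER_CUBIC))
for uv in [(263,220),(288,233),(313,214),(341,222),(372,223),(209,228)]: print(uv,onz('top',uv,50).round(0))
print(onz('top',[(430,196),(415,209),(445,207),(440,180),(410,182),(350,250)],20).round(0))
E
```

```text
(263, 220) [[443. 191.  50.]]
(288, 233) [[402. 117.  50.]]
(313, 214) [[458.  42.  50.]]
(341, 222) [[432. -41.  50.]]
(372, 223) [[ 427. -133.   50.]]
(209, 228) [[422. 353.  50.]]
[[ 510. -316.   20.]
 [ 471. -268.   20.]
 [ 475. -360.   20.]
 [ 559. -350.   20.]
 [ 555. -257.   20.]
 [ 351.  -66.   20.]]
```

View pics/c1.png

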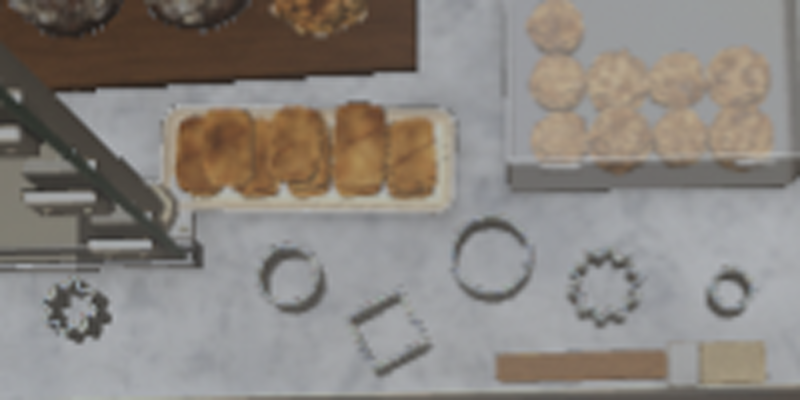

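View pics/c2.png

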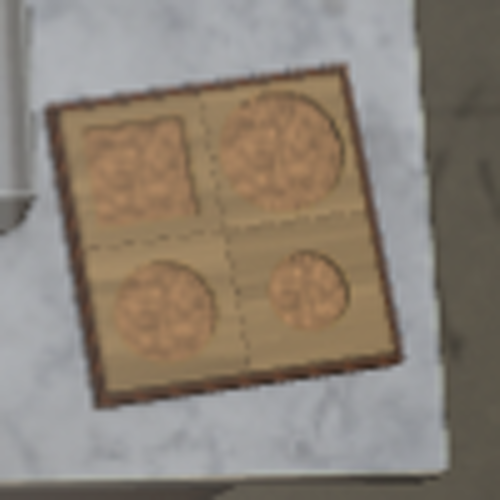

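The crops show the cutters in order medium, square, large, fluted large, small. In the caddy, square is far-left, large far-right, medium near-left and small near-right. Next I turn these into positions.

Run:
```python
from h import *
def T(pts,ox,oy,s): return [((x+.5)/s-.5+ox,(y+.5)/s-.5+oy) for x,y in pts]
g=cv2.imread('pics/top0.png'); G=cv2.cvtColor(g,cv2.COLOR_BGR2GRAY).astype(int)
bg=cv2.medianBlur(G.astype(np.uint8),41).astype(int)
m=((bg-G)>22).astype(np.uint8)
for n,(u,v) in dict(medium=(263,220),square=(288,233),large=(313,214),flL=(341,222),small=(372,223),flS=(209,228)).items():
    w=13; s=m[v-w:v+w+1,u-w:u+w+1]; ys,xs=np.nonzero(s)
    p=np.c_[xs+u-w,ys+v-w].astype(np.float32); c,sz,a=cv2.minAreaRect(p)
    print(n,len(p),np.array(c).round(1),np.array(sz).round(1),a,onz('top',[c],25).round(0))
eye=T([(292,280),(391,335),(493,260),(604,289),(729,292),(78,312)],190,150,4)
print('eye',onz('top',eye,25).round(0))
print('sq top wall dir pts',onz('top',T([(352,322),(402,293),(378,375),(432,347)],190,150,4),50).round(0)[:,:2])
c=onz('top',T([(48,107),(345,67),(401,360),(97,407)],385,150,5),18).round(0);print('caddy',c[:,:2].tolist(),c.mean(0))
print('recess',onz('top',T([(140,171),(282,151),(165,311),(309,290)],385,150,5),15).round(0)[:,:2].tolist())
print('tray front z20',onz('top',T([(165,212),(450,212)],190,150,4),20).round(0)[:,:2].tolist())
print('screen foot',onz('top',T([(200,265),(0,265)],190,150,4),5).round(0)[:,:2].tolist())
print('case base',onz('top',T([(510,187),(800,187)],190,150,4),0).round(0)[:,:2].tolist(),'top corners z132',onz('top',[(316,136),(391,136),(317,189.5),(390,189.5)],132).round(0)[:,:2].tolist())
print('brush z10',onz('top',T([(497,353),(765,343),(497,382),(765,382)],190,150,4),10).round(0)[:,:2].tolist())
# check with side: project
P=dict(medium=0)
for q in onz('top',eye,25): print(proj('side',[[q[0],q[1],50],[q[0],q[1],0]]).round(0).tolist())
s=cv2.imread('pics/side0.png')[120:360,230:440]
cv2.imwrite('pics/s1.png',cv2.resize(s,None,fx=2.5,fy=2.5,interpolation=cv2.INTER_CUBIC))
```

```text
medium 111 [262.7 219.8] [17.  15.1] 29.744882583618164 [[447. 195.  25.]]
square 93 [286.8 233.1] [17.  15.7] 63.43495178222656 [[405. 122.  25.]]
large 135 [312.5 214.7] [21.2 19.6] 71.56504821777344 [[460.  44.  25.]]
flL 128 [341.  221.5] [17.7 19.1] 45.0 [[437. -42.  25.]]
small 72 [372.1 223.3] [10.2 12.4] 36.869895935058594 [[ 429. -135.   25.]]
flS 165 [209. 225.] [20. 26.] 90.0 [[435. 359.  25.]]
eye [[ 448.  195.   25.]
 [ 404.  121.   25.]
 [ 460.   43.   25.]
 [ 436.  -40.   25.]
 [ 431. -135.   25.]
 [ 427.  358.   25.]]
sq top wall dir pts [[412. 147.]
 [433. 110.]
 [372. 128.]
 [392.  88.]]
caddy [[592.0, -211.0], [613.0, -397.0], [428.0, -418.0], [404.0, -231.0]] [ 509.25 -314.25   18.  ]
recess [[550.0, -266.0], [561.0, -355.0], [463.0, -276.0], [474.0, -366.0]]
tray front z20 [[504.0, 294.0], [499.0, 75.0]]
screen foot [[464.0, 269.0], [468.0, 425.0]]
case base [[521.0, 30.0], [516.0, -195.0]] top corners z132 [[673.0, 27.0], [668.0, -191.0], [514.0, 27.0], [510.0, -181.0]]
brush z10 [[391.0, 42.0], [394.0, -162.0], [369.0, 42.0], [364.0, -160.0]]
[[286.0, 167.0], [287.0, 182.0]]
[[274.0, 182.0], [275.0, 197.0]]
[[299.0, 195.0], [300.0, 211.0]]
[[295.0, 215.0], [296.0, 231.0]]
[[300.0, 240.0], [301.0, 257.0]]
[[272.0, 143.0], [273.0, 157.0]]
```

View pics/s1.png

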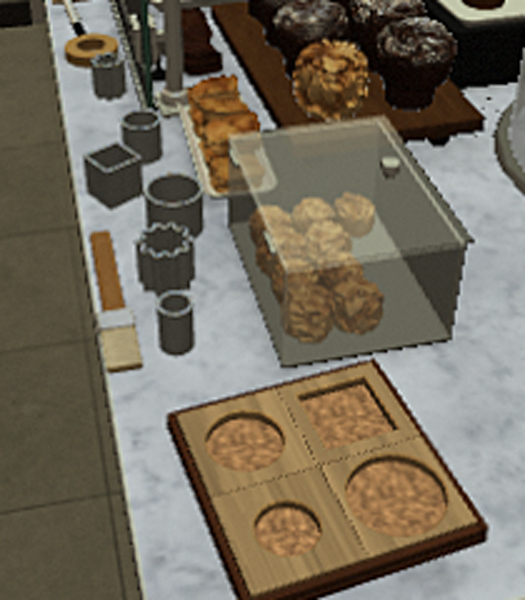

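Positions are settled: medium (447,195), square (403,120, sides at 28°), large (460,43), small (430,-135). The caddy is centred at (510,-315) and turned 6.4°. I'll write a planner that prints the move rows.

```bash
cat > plan.py <<'E'
import numpy as np
def plan(p,wps):
    """p,wps: (x,y,z,yaw deg) mm; prints per call the round tool-axis row (m, rad)"""
    p=np.array(p,float)
    for w in wps:
        w=np.array(w,float); d=w-p; n=int(np.ceil(max(np.linalg.norm(d[:3])/200,abs(d[3])/36,1e-9)))
        for k in range(n):
            t=p+(w-p)/(n-k); c,s=np.cos(np.radians(p[3])),np.sin(np.radians(p[3])); d=t-p
            r=np.round([(c*d[0]+s*d[1])/1e3,(s*d[0]-c*d[1])/1e3,-d[2]/1e3,-np.radians(d[3])],3)
            x,y=r[:2]*1e3; p=p+[c*x+s*y,s*x-c*y,-r[2]*1e3,-np.degrees(r[3])]
            print(r.tolist(),'->',p.round(1).tolist())
E
python3 -c "
from plan import *
plan((163.8,551.2,214,163.45),[(300,195,200,30),(447,195,200,30),(447,195,75,30)])"
```

```text
[-0.058, -0.076, 0.004, 0.582] -> [197.7, 461.8, 210.0, 130.1]
[-0.09, -0.031, 0.003, 0.582] -> [232.0, 373.0, 207.0, 96.8]
[-0.092, 0.023, 0.004, 0.583] -> [265.7, 284.4, 203.0, 63.4]
[-0.064, 0.071, 0.003, 0.582] -> [300.4, 195.3, 200.0, 30.0]
[0.127, 0.074, -0.0, 0.0] -> [447.4, 194.8, 200.0, 30.0]
[-0.0, -0.0, 0.125, 0.0] -> [447.4, 194.8, 75.0, 30.0]
```

Call:
{"api": "apply_moves", "payload": {"deltas": [[-0.058,-0.076,0.004,0.582,0.36],[-0.058,-0.076,0.004,0.582,0.36],[-0.058,-0.076,0.004,0.582,0.36],[-0.058,-0.076,0.004,0.582,0.36],[-0.058,-0.076,0.004,0.582,0.36]], "grip_force": 15}}

```text
time_s: 0.6
ee_pos: [197.8, 461.3, 209.8]
ee_rot: [-180.0, 0.0, 130.1]
force: [0.2, -0.0, -0.2]
gripper_width: 62.3
gripper_force: 0.0
```

Call:
{"api": "apply_moves", "payload": {"deltas": [[-0.09,-0.031,0.003,0.582,0.36],[-0.09,-0.031,0.003,0.582,0.36],[-0.09,-0.031,0.003,0.582,0.36],[-0.09,-0.031,0.003,0.582,0.36],[-0.09,-0.031,0.003,0.582,0.36]]}}

```text
time_s: 1.1
ee_pos: [232.0, 372.8, 206.9]
ee_rot: [-180.0, 0.0, 96.9]
force: [-0.1, 0.4, -0.2]
gripper_width: 61.8
gripper_force: 0.0
```

Call:
{"api": "apply_moves", "payload": {"deltas": [[-0.092,0.023,0.004,0.583,0.36],[-0.092,0.023,0.004,0.583,0.36],[-0.092,0.023,0.004,0.583,0.36],[-0.092,0.023,0.004,0.583,0.36],[-0.092,0.023,0.004,0.583,0.36]]}}

```text
time_s: 1.6
ee_pos: [265.7, 284.4, 202.9]
ee_rot: [-180.0, 0.0, 63.6]
force: [0.1, 0.9, 1.3]
gripper_width: 62.0
gripper_force: 0.0
```

Call:
{"api": "apply_moves", "payload": {"deltas": [[-0.064,0.071,0.003,0.582,0.36],[-0.064,0.071,0.003,0.582,0.36],[-0.064,0.071,0.003,0.582,0.36],[-0.064,0.071,0.003,0.582,0.36],[-0.064,0.071,0.003,0.582,0.36]]}}

```text
time_s: 2.1
ee_pos: [300.5, 195.4, 199.9]
ee_rot: [-180.0, 0.0, 30.3]
force: [-0.4, 0.8, 0.0]
gripper_width: 61.9
gripper_force: 0.0
```

Tracking is good. Next I move over the medium cutter and down partway, then take a close look before gripping.

Call:
{"api": "apply_moves", "payload": {"deltas": [[0.05,0.03,0,0,0.36],[0.09,0.052,0,0,0.36],[0.127,0.074,0,0,0.36],[0.127,0.074,0,0,0.36]]}}

```text
time_s: 2.5
ee_pos: [452.6, 195.8, 199.2]
ee_rot: [179.9, -0.1, 30.4]
force: [-0.5, -0.0, -0.1]
gripper_width: 62.1
gripper_force: 0.0
```

Call:
{"api": "apply_moves", "payload": {"deltas": [[0,0,0.04,0,0.36],[0,0,0.08,0,0.36],[0,0,0.125,0,0.36],[0,0,0.125,0,0.36]]}}

```text
time_s: 2.9
ee_pos: [442.1, 193.6, 70.2]
ee_rot: [-179.9, 0.8, 30.4]
force: [-1.2, -0.8, -0.6]
gripper_width: 62.1
gripper_force: 0.0
```

Run:
```python
from h import *
s=cams.grab_frame('side')[60:260,220:420]; t=cams.grab_frame('top')[140:260,200:320]
cv2.imwrite('pics/p1.png',np.hstack([cv2.resize(s,(500,500)),cv2.resize(t,(300,300)).repeat(1,0) if 0 else cv2.copyMakeBorder(cv2.resize(t,(300,300)),0,200,0,0,0)]))
```

```text
(no output)
```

View pics/p1.png

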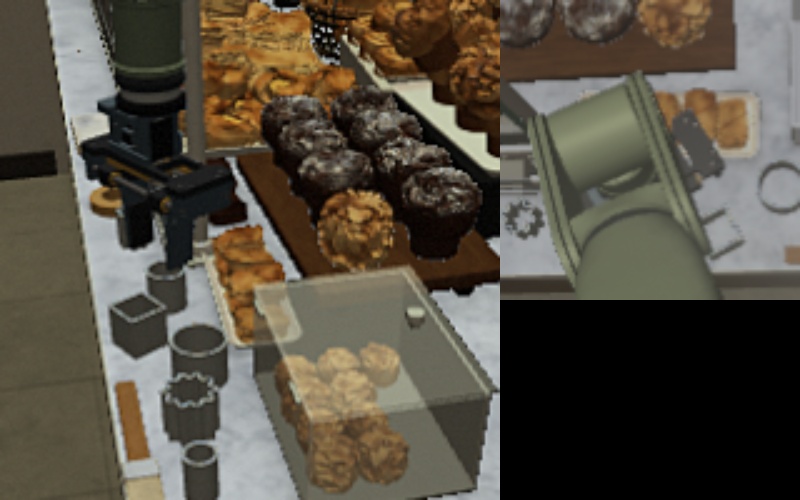

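The side view shows the fingers above and on either side of the medium cutter (crop 166,275), with the screen clear. Now I descend slowly, settle and grip.

Call:
{"api": "apply_moves", "payload": {"deltas": [[0,0,0,0,0.36],[0,0,0.013,0,0.36],[0,0,0.026,0,0.36],[0,0,0.039,0,0.36],[0,0,0.052,0,0.36]]}}

```text
time_s: 3.5
ee_pos: [449.3, 195.8, 25.1]
ee_rot: [180.0, -0.3, 30.1]
force: [-0.5, 0.2, -0.3]
gripper_width: 62.4
gripper_force: 0.0
```

Call:
{"api": "apply_moves", "payload": {"deltas": [[0,0,0,0,0.36],[0,0,0,0,-0.2],[0,0,0,0,-0.2],[0,0,0,0,-0.2],[0,0,0,0,-0.2]], "grip_force": 15}}

```text
time_s: 4.0
ee_pos: [448.5, 195.3, 24.3]
ee_rot: [180.0, -0.2, 30.0]
force: [0.0, -0.2, 7.2]
gripper_width: 45.1
gripper_force: 15.0
```

Call:
{"api": "apply_moves", "payload": {"deltas": [[0,0,0,0,-0.2],[0,0,-0.01,0,-0.2],[0,0,-0.03,0,-0.2],[0,0,-0.05,0,-0.2],[0,0,-0.05,0,-0.2]]}}

```text
time_s: 4.5
ee_pos: [449.3, 195.6, 75.7]
ee_rot: [180.0, -0.3, 30.0]
force: [0.7, -0.3, -1.5]
gripper_width: 45.4
gripper_force: 15.0
```

```bash
python3 -c "
from plan import *
plan((447.4,194.8,73,30),[(430,170,180,30),(461,-276,190,30),(461,-276,60,30),(461,-276,36,30)])"
```

```text
[-0.027, 0.013, -0.107, -0.0] -> [430.5, 170.0, 180.0, 30.0]
[-0.066, 0.134, -0.003, -0.0] -> [440.4, 21.0, 183.0, 30.0]
[-0.065, 0.134, -0.004, -0.0] -> [451.1, -127.6, 187.0, 30.0]
[-0.066, 0.134, -0.003, -0.0] -> [460.9, -276.6, 190.0, 30.0]
[0.0, -0.0, 0.13, -0.0] -> [460.9, -276.6, 60.0, 30.0]
[0.0, -0.0, 0.024, -0.0] -> [460.9, -276.6, 36.0, 30.0]
```

Call:
{"api": "apply_moves", "payload": {"deltas": [[-0.007,0.003,-0.03,0,-0.2],[-0.014,0.006,-0.06,0,-0.2],[-0.02,0.01,-0.09,0,-0.2],[-0.027,0.013,-0.107,0,-0.2]]}}

```text
time_s: 4.9
ee_pos: [431.0, 170.0, 181.7]
ee_rot: [180.0, -0.1, 30.0]
force: [0.1, 0.7, -0.4]
gripper_width: 45.3
gripper_force: 15.0
```

Call:
{"api": "apply_moves", "payload": {"deltas": [[-0.01,0.02,0,0,-0.2],[-0.023,0.047,-0.001,0,-0.2],[-0.037,0.075,-0.002,0,-0.2],[-0.051,0.103,-0.002,0,-0.2],[-0.066,0.134,-0.003,0,-0.2]]}}

```text
time_s: 5.4
ee_pos: [439.7, 20.0, 182.3]
ee_rot: [-180.0, 0.1, 30.1]
force: [0.2, 0.0, -1.3]
gripper_width: 45.6
gripper_force: 15.0
```

Call:
{"api": "apply_moves", "payload": {"deltas": [[-0.013,0.027,-0.001,0,-0.2],[-0.026,0.054,-0.002,0,-0.2],[-0.039,0.08,-0.002,0,-0.2],[-0.052,0.107,-0.003,0,-0.2],[-0.065,0.134,-0.004,0,-0.2]]}}

```text
time_s: 5.9
ee_pos: [450.5, -128.7, 186.3]
ee_rot: [-179.9, 0.0, 30.0]
force: [0.4, -1.0, -0.7]
gripper_width: 45.4
gripper_force: 15.0
```

Call:
{"api": "apply_moves", "payload": {"deltas": [[-0.015,0.03,-0.001,0,-0.2],[-0.03,0.06,-0.002,0,-0.2],[-0.045,0.09,-0.002,0,-0.2],[-0.058,0.117,-0.003,0,-0.2],[-0.066,0.134,-0.003,0,-0.2]]}}

```text
time_s: 6.4
ee_pos: [460.7, -278.5, 189.2]
ee_rot: [-180.0, 0.0, 29.9]
force: [-0.9, 1.2, -1.3]
gripper_width: 45.6
gripper_force: 15.0
```

Call:
{"api": "apply_moves", "payload": {"deltas": [[0,0,0.02,0,-0.2],[0,0,0.055,0,-0.2],[0,0,0.09,0,-0.2],[0,0,0.115,0,-0.2],[0,0,0.13,0,-0.2]]}}

```text
time_s: 6.9
ee_pos: [459.5, -275.2, 57.2]
ee_rot: [-179.7, 0.1, 30.0]
force: [0.8, -0.2, -0.9]
gripper_width: 45.2
gripper_force: 15.0
```

Call:
{"api": "apply_moves", "payload": {"deltas": [[0,0,0,0,-0.2],[0,0,0,0,-0.2]]}}

```text
time_s: 7.1
ee_pos: [461.1, -276.4, 59.9]
ee_rot: [-180.0, 0.0, 30.0]
force: [0.9, 0.4, 0.4]
gripper_width: 45.1
gripper_force: 15.0
```

Run:
```python
from h import *
s=cams.grab_frame('side')[160:370,270:450]
cv2.imwrite('pics/p2.png',cv2.resize(s,None,fx=2.8,fy=2.8))
```

```text
(no output)
```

View pics/p2.png

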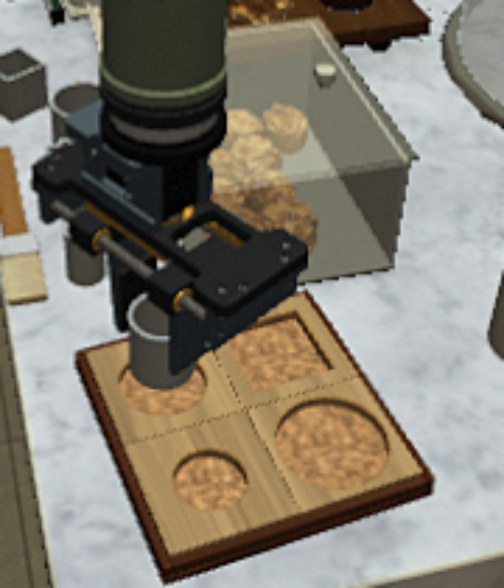

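The cutter (crop 160,350) hangs centred over the medium recess. Lower, release and rise.

Call:
{"api": "apply_moves", "payload": {"deltas": [[0,0,0.006,0,-0.2],[0,0,0.013,0,-0.2],[0,0,0.02,0,-0.2],[0,0,0.025,0,-0.2],[0,0,0.025,0,-0.2]]}}

```text
time_s: 7.65
ee_pos: [460.8, -276.5, 34.4]
ee_rot: [-180.0, 0.0, 30.0]
force: [-0.5, -0.2, -0.3]
gripper_width: 45.4
gripper_force: 15.0
```

Call:
{"api": "apply_moves", "payload": {"deltas": [[0,0,0,0,0.32],[0,0,0,0,0.32],[0,0,0,0,0.32],[0,0,-0.015,0,0.32],[0,0,-0.035,0,0.32]]}}

```text
time_s: 8.15
ee_pos: [460.3, -276.1, 69.5]
ee_rot: [-179.9, 0.1, 30.0]
force: [0.6, 0.2, 0.2]
gripper_width: 60.4
gripper_force: 0.0
```

```bash
python3 -c "
from plan import *
plan((460.9,-276.6,70,30),[(450,-270,180,30),(403,120,180,118),(403,120,75,118)])"
```

```text
[-0.006, -0.011, -0.11, -0.0] -> [450.2, -270.1, 180.0, 30.0]
[0.051, -0.12, -0.0, -0.512] -> [434.4, -140.7, 180.0, 59.3]
[0.104, -0.08, -0.0, -0.512] -> [418.6, -10.4, 180.0, 88.7]
[0.13, -0.019, -0.0, -0.512] -> [402.6, 120.0, 180.0, 118.0]
[-0.0, 0.0, 0.105, 0.0] -> [402.6, 120.0, 75.0, 118.0]
```

Call:
{"api": "apply_moves", "payload": {"deltas": [[0,0,-0.025,0,0.4],[-0.003,-0.005,-0.06,0,0.4],[-0.006,-0.011,-0.09,0,0.4],[-0.006,-0.011,-0.11,0,0.4]]}}

```text
time_s: 8.55
ee_pos: [450.3, -270.1, 182.4]
ee_rot: [179.9, -0.1, 30.0]
force: [1.0, -0.0, -1.1]
gripper_width: 64.1
gripper_force: 0.0
```

Call:
{"api": "apply_moves", "payload": {"deltas": [[0.008,-0.018,0,-0.1,0.4],[0.019,-0.042,0,-0.21,0.4],[0.03,-0.068,0,-0.31,0.4],[0.04,-0.094,0,-0.41,0.4],[0.051,-0.12,0,-0.512,0.4]]}}

```text
time_s: 9.05
ee_pos: [434.1, -139.7, 180.0]
ee_rot: [180.0, -0.0, 59.6]
force: [0.1, 0.8, -0.7]
gripper_width: 64.0
gripper_force: 0.0
```

Call:
{"api": "apply_moves", "payload": {"deltas": [[0.021,-0.016,0,-0.1,0.4],[0.042,-0.032,0,-0.21,0.4],[0.062,-0.048,0,-0.31,0.4],[0.083,-0.064,0,-0.41,0.4],[0.104,-0.08,0,-0.512,0.4]]}}

```text
time_s: 9.55
ee_pos: [418.3, -9.4, 180.1]
ee_rot: [180.0, -0.0, 88.9]
force: [-0.4, -0.1, 0.4]
gripper_width: 63.7
gripper_force: 0.0
```

Call:
{"api": "apply_moves", "payload": {"deltas": [[0.028,-0.004,0,-0.11,0.4],[0.056,-0.008,0,-0.23,0.4],[0.085,-0.012,0,-0.34,0.4],[0.11,-0.016,0,-0.44,0.4],[0.13,-0.019,0,-0.512,0.4]]}}

```text
time_s: 10.05
ee_pos: [402.3, 121.3, 180.1]
ee_rot: [180.0, -0.0, 118.3]
force: [0.4, 0.6, 0.1]
gripper_width: 63.9
gripper_force: 0.0
```

Call:
{"api": "apply_moves", "payload": {"deltas": [[0,0,0.015,0,0.4],[0,0,0.045,0,0.4],[0,0,0.075,0,0.4],[0,0,0.095,0,0.4],[0,0,0.105,0,0.4]]}}

```text
time_s: 10.55
ee_pos: [401.5, 119.7, 73.5]
ee_rot: [-179.9, -0.0, 118.0]
force: [-0.2, 0.2, 0.4]
gripper_width: 63.9
gripper_force: 0.0
```

Run:
```python
from h import *
s=cams.grab_frame('side')[100:370,240:450]
cv2.imwrite('pics/p3.png',cv2.resize(s,None,fx=2.2,fy=2.2))
```

```text
(no output)
```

View pics/p3.png

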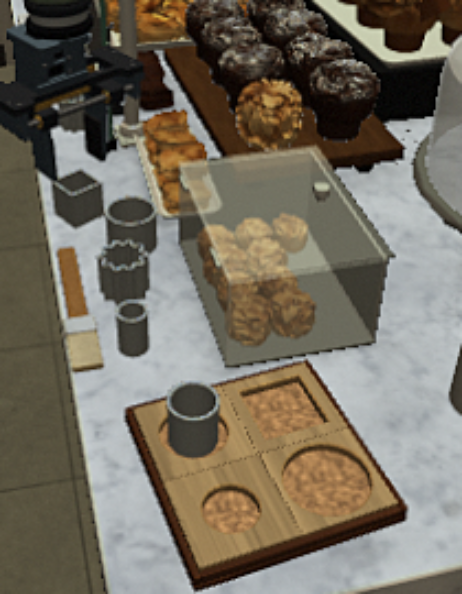

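The medium cutter (crop 193,415) stands in its recess, and the gripper straddles the square (crop 78,195). Grip the square.

Call:
{"api": "apply_moves", "payload": {"deltas": [[0,0,0,0,0.4],[0,0,0.013,0,0.4],[0,0,0.026,0,0.4],[0,0,0.039,0,0.4],[0,0,0.052,0,0.4]]}}

```text
time_s: 11.1
ee_pos: [404.1, 120.4, 23.9]
ee_rot: [179.8, 0.0, 118.0]
force: [0.1, -0.5, 0.9]
gripper_width: 63.6
gripper_force: 0.0
```

Call:
{"api": "apply_moves", "payload": {"deltas": [[0,0,0,0,0.4],[0,0,0,0,-0.2],[0,0,0,0,-0.2],[0,0,0,0,-0.2],[0,0,0,0,-0.2]], "grip_force": 15}}

```text
time_s: 11.6
ee_pos: [403.6, 120.3, 23.9]
ee_rot: [179.9, 0.0, 118.0]
force: [-0.2, -0.5, 7.0]
gripper_width: 45.9
gripper_force: 15.0
```

Call:
{"api": "apply_moves", "payload": {"deltas": [[0,0,0,0,-0.2],[0,0,-0.01,0,-0.2],[0,0,-0.03,0,-0.2],[0,0,-0.05,0,-0.2],[0,0,-0.05,0,-0.2]]}}

```text
time_s: 12.1
ee_pos: [404.4, 120.5, 75.3]
ee_rot: [179.7, 0.1, 118.0]
force: [0.1, 0.0, -0.3]
gripper_width: 46.1
gripper_force: 15.0
```

```bash
python3 -c "
from plan import *
plan((402.6,120,73,118),[(402,105,190,118),(440,-150,190,96.4),(550,-266,190,96.4),(550,-266,60,96.4)])"
```

```text
[-0.013, -0.008, -0.117, -0.0] -> [401.6, 104.8, 190.0, 118.0]
[-0.121, -0.043, -0.0, 0.188] -> [420.5, -22.3, 190.0, 107.2]
[-0.128, -0.019, -0.0, 0.189] -> [440.2, -150.1, 190.0, 96.4]
[-0.127, 0.096, -0.0, -0.0] -> [549.8, -265.7, 190.0, 96.4]
[-0.0, 0.0, 0.13, -0.0] -> [549.8, -265.7, 60.0, 96.4]
```

Call:
{"api": "apply_moves", "payload": {"deltas": [[-0.003,-0.002,-0.03,0,-0.2],[-0.006,-0.004,-0.065,0,-0.2],[-0.01,-0.006,-0.095,0,-0.2],[-0.013,-0.008,-0.117,0,-0.2]]}}

```text
time_s: 12.5
ee_pos: [401.8, 104.6, 191.3]
ee_rot: [179.9, 0.0, 118.0]
force: [0.4, -0.8, -0.6]
gripper_width: 45.8
gripper_force: 15.0
```

Call:
{"api": "apply_moves", "payload": {"deltas": [[-0.018,-0.006,0,0.03,-0.2],[-0.042,-0.015,0,0.065,-0.2],[-0.068,-0.024,0,0.105,-0.2],[-0.095,-0.034,0,0.147,-0.2],[-0.121,-0.043,0,0.188,-0.2]]}}

```text
time_s: 13.0
ee_pos: [420.0, -23.3, 189.2]
ee_rot: [-179.9, -0.0, 107.2]
force: [0.8, -0.5, -0.9]
gripper_width: 46.2
gripper_force: 15.0
```

Call:
{"api": "apply_moves", "payload": {"deltas": [[-0.027,-0.004,0,0.04,-0.2],[-0.054,-0.008,0,0.08,-0.2],[-0.081,-0.012,0,0.12,-0.2],[-0.107,-0.016,0,0.158,-0.2],[-0.128,-0.019,0,0.189,-0.2]]}}

```text
time_s: 13.5
ee_pos: [439.9, -151.4, 189.1]
ee_rot: [-179.9, -0.0, 96.3]
force: [0.1, -0.3, -1.2]
gripper_width: 46.0
gripper_force: 15.0
```

Call:
{"api": "apply_moves", "payload": {"deltas": [[-0.024,0.018,0,0,-0.2],[-0.052,0.039,0,0,-0.2],[-0.083,0.063,0,0,-0.2],[-0.11,0.083,0,0,-0.2],[-0.127,0.096,0,0,-0.2]]}}

```text
time_s: 14.0
ee_pos: [550.9, -267.3, 188.4]
ee_rot: [-179.9, -0.0, 96.4]
force: [-0.6, 0.3, -1.4]
gripper_width: 45.7
gripper_force: 15.0
```

Call:
{"api": "apply_moves", "payload": {"deltas": [[0,0,0.015,0,-0.2],[0,0,0.05,0,-0.2],[0,0,0.085,0,-0.2],[0,0,0.113,0,-0.2],[0,0,0.13,0,-0.2]]}}

```text
time_s: 14.5
ee_pos: [547.9, -264.6, 56.3]
ee_rot: [-179.7, -0.2, 96.4]
force: [-0.1, 0.8, -0.2]
gripper_width: 45.8
gripper_force: 15.0
```

Call:
{"api": "apply_moves", "payload": {"deltas": [[0,0,0,0,-0.2],[0,0,0,0,-0.2]]}}

```text
time_s: 14.7
ee_pos: [549.9, -265.6, 59.6]
ee_rot: [-180.0, -0.0, 96.4]
force: [-0.1, -0.4, -0.8]
gripper_width: 45.9
gripper_force: 15.0
```

Run:
```python
from h import *
s=cams.grab_frame('side')[160:370,270:450]
cv2.imwrite('pics/p4.png',cv2.resize(s,None,fx=2.8,fy=2.8))
```

```text
(no output)
```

View pics/p4.png

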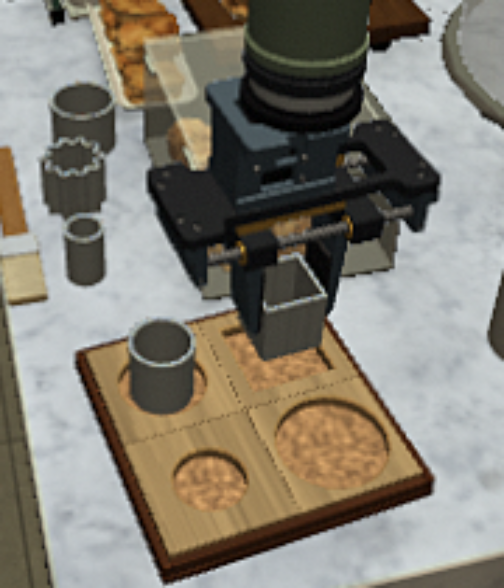

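Run:
```python
from h import *
def quad(c,h,a,z):
    a=np.radians(a); e=np.array([np.cos(a),np.sin(a)]);f=np.array([-e[1],e[0]])
    return [[*(np.array(c)+i*h*e+j*h*f),z] for i,j in((-1,-1),(1,-1),(1,1),(-1,1))]
T=lambda P:((proj('side',P)-[270,160])*2.8).round(0).tolist()
print('cutter bottom',T(quad((550,-266),23,6.4,36.5)),'top',T(quad((550,-266),23,6.4,86.5)))
print('recess rim',T(quad((550,-266),31,6.4,20)))
```

```text
cutter bottom [[262.0, 362.0], [321.0, 345.0], [293.0, 302.0], [236.0, 317.0]] top [[266.0, 311.0], [327.0, 294.0], [298.0, 252.0], [239.0, 267.0]]
recess rim [[254.0, 389.0], [334.0, 366.0], [297.0, 308.0], [221.0, 328.0]]
```

The cutter outline (front top corners 263,310 and 326,293) and the recess corners (333,366; 221,330) match the prediction to about 1 mm. Lower and release.

Call:
{"api": "apply_moves", "payload": {"deltas": [[0,0,0.006,0,-0.2],[0,0,0.013,0,-0.2],[0,0,0.02,0,-0.2],[0,0,0.025,0,-0.2],[0,0,0.025,0,-0.2]]}}

```text
time_s: 15.25
ee_pos: [549.7, -265.5, 34.3]
ee_rot: [-180.0, -0.0, 96.4]
force: [0.1, -0.4, -0.6]
gripper_width: 46.0
gripper_force: 15.0
```

Call:
{"api": "apply_moves", "payload": {"deltas": [[0,0,0,0,0.3],[0,0,0,0,0.3],[0,0,0,0,0.3],[0,0,-0.015,0,0.3],[0,0,-0.035,0,0.3]]}}

```text
time_s: 15.75
ee_pos: [549.2, -265.2, 69.4]
ee_rot: [-179.9, -0.1, 96.4]
force: [0.4, -0.2, -0.0]
gripper_width: 59.1
gripper_force: 0.0
```

```bash
python3 -c "
from plan import *
plan((549.8,-265.7,70,96.4),[(540,-265,190,96.4),(430,-100,190,96.4),(460,43,190,-10),(460,43,75,-10)])"
```

```text
[0.002, -0.01, -0.12, -0.0] -> [539.6, -264.8, 190.0, 96.4]
[0.176, -0.091, -0.0, -0.0] -> [429.6, -100.1, 190.0, 96.4]
[0.046, 0.015, -0.0, 0.619] -> [439.4, -52.7, 190.0, 60.9]
[0.047, -0.014, -0.0, 0.619] -> [450.0, -4.8, 190.0, 25.5]
[0.03, -0.039, -0.0, 0.619] -> [460.3, 43.3, 190.0, -10.0]
[-0.0, 0.0, 0.115, 0.0] -> [460.3, 43.3, 75.0, -10.0]
```

Call:
{"api": "apply_moves", "payload": {"deltas": [[0,-0.002,-0.03,0,0.56],[0.001,-0.005,-0.065,0,0.56],[0.002,-0.008,-0.1,0,0.56],[0.002,-0.01,-0.12,0,0.56]]}}

```text
time_s: 16.15
ee_pos: [540.6, -265.2, 193.4]
ee_rot: [179.8, 0.1, 96.4]
force: [-0.2, 0.8, 0.4]
gripper_width: 71.2
gripper_force: 0.0
```

Call:
{"api": "apply_moves", "payload": {"deltas": [[0.03,-0.016,0,0,0.56],[0.07,-0.036,0,0,0.56],[0.112,-0.058,0,0,0.56],[0.15,-0.078,0,0,0.56],[0.176,-0.091,0,0,0.56]]}}

```text
time_s: 16.65
ee_pos: [427.6, -98.1, 190.1]
ee_rot: [-180.0, -0.0, 96.4]
force: [0.1, 0.5, 0.0]
gripper_width: 71.2
gripper_force: 0.0
```

Call:
{"api": "apply_moves", "payload": {"deltas": [[0.009,0.003,0,0.11,0.56],[0.018,0.006,0,0.24,0.56],[0.027,0.009,0,0.37,0.56],[0.037,0.012,0,0.5,0.56],[0.046,0.015,0,0.619,0.56]]}}

```text
time_s: 17.15
ee_pos: [439.5, -52.2, 190.2]
ee_rot: [180.0, -0.0, 60.7]
force: [-0.6, -1.1, -0.9]
gripper_width: 71.1
gripper_force: 0.0
```

Call:
{"api": "apply_moves", "payload": {"deltas": [[0.009,-0.003,0,0.12,0.56],[0.018,-0.006,0,0.25,0.56],[0.028,-0.009,0,0.37,0.56],[0.038,-0.011,0,0.5,0.56],[0.047,-0.014,0,0.619,0.56]]}}

```text
time_s: 17.65
ee_pos: [450.2, -4.3, 190.2]
ee_rot: [180.0, -0.0, 25.2]
force: [-0.9, -0.3, 0.3]
gripper_width: 71.2
gripper_force: 0.0
```

Call:
{"api": "apply_moves", "payload": {"deltas": [[0.007,-0.009,0,0.13,0.56],[0.014,-0.018,0,0.26,0.56],[0.021,-0.027,0,0.4,0.56],[0.027,-0.035,0,0.53,0.56],[0.03,-0.039,0,0.619,0.56]]}}

```text
time_s: 18.15
ee_pos: [460.5, 44.1, 190.2]
ee_rot: [-180.0, -0.0, -10.2]
force: [-0.5, -0.9, 0.0]
gripper_width: 71.1
gripper_force: 0.0
```

Call:
{"api": "apply_moves", "payload": {"deltas": [[0,0,0.015,0,0.56],[0,0,0.045,0,0.56],[0,0,0.08,0,0.56],[0,0,0.105,0,0.56],[0,0,0.115,0,0.56]]}}

```text
time_s: 18.65
ee_pos: [458.7, 43.3, 73.0]
ee_rot: [179.9, 0.2, -10.0]
force: [0.2, 0.3, 0.1]
gripper_width: 71.4
gripper_force: 0.0
```

Call:
{"api": "apply_moves", "payload": {"deltas": [[0,0,0,0,0.56],[0,0,0,0,0.56]]}}

```text
time_s: 18.85
ee_pos: [461.4, 43.4, 75.9]
ee_rot: [-180.0, -0.1, -10.0]
force: [-0.4, 0.2, 0.2]
gripper_width: 71.2
gripper_force: 0.0
```

Run:
```python
from h import *
s=cams.grab_frame('side')[120:340,250:430]
cv2.imwrite('pics/p5.png',cv2.resize(s,None,fx=2.7,fy=2.7))
```

View pics/p5.png

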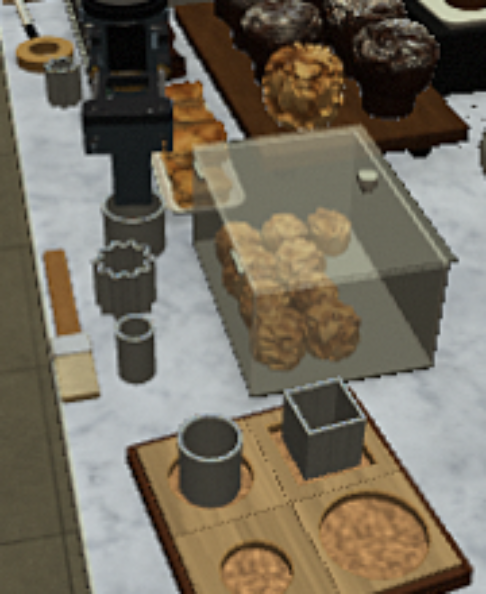

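The square (crop 325,430) is seated, and the gripper is over the large cutter (crop 133,220), clear of the case and the fluted cutter. Descend in two parts and grip.

Call:
{"api": "apply_moves", "payload": {"deltas": [[0,0,0.01,0,0.56],[0,0,0.02,0,0.56],[0,0,0.032,0,0.56],[0,0,0.043,0,0.56],[0,0,0.052,0,0.56]]}}

```text
time_s: 19.4
ee_pos: [460.0, 43.3, 21.9]
ee_rot: [180.0, 0.1, -10.0]
force: [0.5, 0.1, 0.0]
gripper_width: 71.4
gripper_force: 0.0
```

Call:
{"api": "apply_moves", "payload": {"deltas": [[0,0,0,0,0.56],[0,0,0,0,0.1],[0,0,0,0,0.1],[0,0,0,0,0.1],[0,0,0,0,0.1]], "grip_force": 15}}

```text
time_s: 19.9
ee_pos: [460.6, 43.4, 23.3]
ee_rot: [-180.0, -0.0, -10.0]
force: [0.9, 0.6, 0.0]
gripper_width: 58.9
gripper_force: 15.0
```

Call:
{"api": "apply_moves", "payload": {"deltas": [[0,0,0,0,0.1],[0,0,-0.01,0,0.1],[0,0,-0.03,0,0.1],[0,0,-0.05,0,0.1],[0,0,-0.05,0,0.1]]}}

```text
time_s: 20.4
ee_pos: [462.6, 43.5, 75.7]
ee_rot: [-179.9, -0.4, -10.0]
force: [0.9, -0.1, -0.8]
gripper_width: 58.9
gripper_force: 15.0
```

```bash
python3 -c "
from plan import *
plan((460.3,43.3,73,-10),[(455,40,195,-10),(460,-200,195,-10),(560,-354,195,-10),(560,-354,60,-10)])"
```

```text
[-0.005, 0.004, -0.122, -0.0] -> [454.7, 40.2, 195.0, -10.0]
[0.023, 0.118, -0.0, -0.0] -> [456.8, -80.0, 195.0, -10.0]
[0.024, 0.118, -0.0, -0.0] -> [460.0, -200.3, 195.0, -10.0]
[0.125, 0.134, -0.0, -0.0] -> [559.8, -354.0, 195.0, -10.0]
[0.0, -0.0, 0.135, -0.0] -> [559.8, -354.0, 60.0, -10.0]
```

Call:
{"api": "apply_moves", "payload": {"deltas": [[-0.001,0.001,-0.03,0,0.1],[-0.002,0.002,-0.065,0,0.1],[-0.004,0.003,-0.1,0,0.1],[-0.005,0.004,-0.122,0,0.1]]}}

```text
time_s: 20.8
ee_pos: [455.2, 40.3, 197.0]
ee_rot: [-180.0, -0.1, -10.0]
force: [1.3, -0.2, -0.5]
gripper_width: 58.8
gripper_force: 15.0
```

Call:
{"api": "apply_moves", "payload": {"deltas": [[0.003,0.015,0,0,0.1],[0.007,0.037,0,0,0.1],[0.012,0.063,0,0,0.1],[0.018,0.09,0,0,0.1],[0.023,0.118,0,0,0.1]]}}

```text
time_s: 21.3
ee_pos: [456.6, -80.8, 194.4]
ee_rot: [-180.0, 0.0, -10.0]
force: [-0.2, -1.0, -0.8]
gripper_width: 59.2
gripper_force: 15.0
```

Call:
{"api": "apply_moves", "payload": {"deltas": [[0.005,0.027,0,0,0.1],[0.01,0.053,0,0,0.1],[0.015,0.077,0,0,0.1],[0.02,0.1,0,0,0.1],[0.024,0.118,0,0,0.1]]}}

```text
time_s: 21.8
ee_pos: [459.7, -201.5, 194.2]
ee_rot: [-180.0, 0.1, -10.0]
force: [0.4, 0.0, -0.9]
gripper_width: 58.8
gripper_force: 15.0
```

Call:
{"api": "apply_moves", "payload": {"deltas": [[0.022,0.024,0,0,0.1],[0.05,0.054,0,0,0.1],[0.081,0.087,0,0,0.1],[0.108,0.116,0,0,0.1],[0.125,0.134,0,0,0.1]]}}

```text
time_s: 22.3
ee_pos: [560.9, -356.2, 193.5]
ee_rot: [180.0, 0.0, -10.0]
force: [-0.3, -0.1, -0.7]
gripper_width: 59.1
gripper_force: 15.0
```

Call:
{"api": "apply_moves", "payload": {"deltas": [[0,0,0.015,0,0.1],[0,0,0.05,0,0.1],[0,0,0.088,0,0.1],[0,0,0.118,0,0.1],[0,0,0.135,0,0.1]]}}

```text
time_s: 22.8
ee_pos: [558.0, -352.6, 55.9]
ee_rot: [-179.9, 0.3, -10.0]
force: [0.7, 0.6, -1.5]
gripper_width: 59.0
gripper_force: 15.0
```

Call:
{"api": "apply_moves", "payload": {"deltas": [[0,0,0,0,0.1],[0,0,0,0,0.1]]}}

```text
time_s: 23.0
ee_pos: [560.0, -353.9, 59.7]
ee_rot: [-180.0, 0.0, -10.0]
force: [0.9, -0.8, -0.4]
gripper_width: 59.3
gripper_force: 15.0
```

Run:
```python
from h import *
s=cams.grab_frame('side')[160:370,270:450]
cv2.imwrite('pics/p6.png',cv2.resize(s,None,fx=2.8,fy=2.8))
```

```text
(no output)
```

View pics/p6.png

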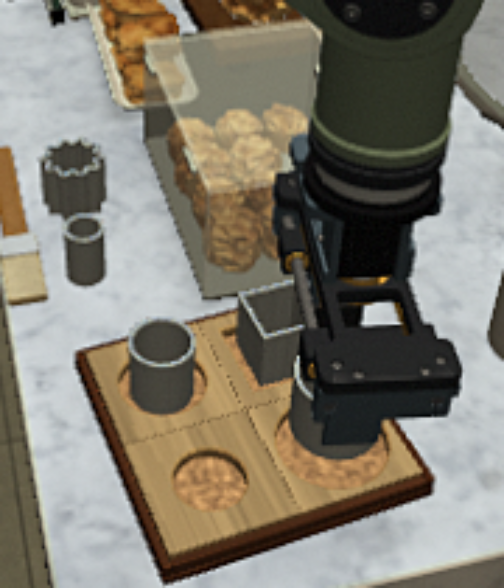

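The large cutter (crop 335,420) hangs over its recess, with the square undisturbed. Lower, release and rise.

Call:
{"api": "apply_moves", "payload": {"deltas": [[0,0,0.006,0,0.1],[0,0,0.013,0,0.1],[0,0,0.02,0,0.1],[0,0,0.025,0,0.1],[0,0,0.025,0,0.1]]}}

```text
time_s: 23.55
ee_pos: [559.4, -353.5, 33.7]
ee_rot: [-179.9, 0.1, -10.0]
force: [-0.4, -0.5, -1.0]
gripper_width: 58.8
gripper_force: 15.0
```

Call:
{"api": "apply_moves", "payload": {"deltas": [[0,0,0,0,0.56],[0,0,0,0,0.56],[0,0,0,0,0.56],[0,0,-0.015,0,0.56],[0,0,-0.035,0,0.56]]}}

```text
time_s: 24.05
ee_pos: [559.6, -353.6, 70.3]
ee_rot: [-180.0, 0.1, -10.0]
force: [-0.3, 1.2, 0.8]
gripper_width: 70.8
gripper_force: 0.0
```

```bash
python3 -c "
from plan import *
plan((559.8,-354,70,-10),[(550,-345,180,-10),(430,-135,180,0),(430,-135,75,0)])"
```

```text
[-0.011, -0.007, -0.11, -0.0] -> [550.2, -345.2, 180.0, -10.0]
[-0.077, -0.093, -0.0, -0.087] -> [490.5, -240.2, 180.0, -5.0]
[-0.069, -0.1, -0.0, -0.088] -> [430.5, -134.6, 180.0, 0.0]
[-0.001, 0.0, 0.105, 0.0] -> [429.5, -134.6, 75.0, 0.0]
```

Call:
{"api": "apply_moves", "payload": {"deltas": [[-0.003,-0.002,-0.03,0,0.1],[-0.006,-0.004,-0.065,0,0.1],[-0.009,-0.006,-0.095,0,0.1],[-0.011,-0.007,-0.11,0,0.1]]}}

```text
time_s: 24.45
ee_pos: [551.5, -345.8, 184.6]
ee_rot: [179.9, -0.4, -10.0]
force: [-0.1, -0.8, 0.9]
gripper_width: 49.9
gripper_force: 0.0
```

Call:
{"api": "apply_moves", "payload": {"deltas": [[-0.011,-0.014,0,-0.015,0.1],[-0.026,-0.032,0,-0.03,0.1],[-0.043,-0.052,0,-0.05,0.1],[-0.06,-0.073,0,-0.07,0.1],[-0.077,-0.093,0,-0.087,0.1]]}}

```text
time_s: 24.95
ee_pos: [489.8, -239.2, 179.9]
ee_rot: [-180.0, 0.0, -5.0]
force: [-0.0, 0.6, 0.3]
gripper_width: 50.3
gripper_force: 0.0
```

Call:
{"api": "apply_moves", "payload": {"deltas": [[-0.016,-0.023,0,-0.02,0.1],[-0.032,-0.046,0,-0.04,0.1],[-0.047,-0.068,0,-0.06,0.1],[-0.06,-0.087,0,-0.075,0.1],[-0.069,-0.1,0,-0.088,0.1]]}}

```text
time_s: 25.45
ee_pos: [429.5, -133.4, 180.0]
ee_rot: [-180.0, 0.0, 0.1]
force: [0.1, 0.1, -2.0]
gripper_width: 49.8
gripper_force: 0.0
```

Call:
{"api": "apply_moves", "payload": {"deltas": [[0,0,0.015,0,0.1],[0,0,0.045,0,0.1],[0,0,0.075,0,0.1],[0,0,0.095,0,0.1],[0,0,0.105,0,0.1]]}}

```text
time_s: 25.95
ee_pos: [429.7, -134.3, 73.4]
ee_rot: [-179.9, 0.2, 0.1]
force: [-0.4, 0.9, 0.8]
gripper_width: 49.9
gripper_force: 0.0
```

Call:
{"api": "apply_moves", "payload": {"deltas": [[0,0,0,0,0.1],[0,0,0,0,0.1]]}}

```text
time_s: 26.15
ee_pos: [431.4, -134.8, 75.6]
ee_rot: [180.0, -0.1, 0.0]
force: [0.4, -0.7, -0.3]
gripper_width: 50.3
gripper_force: 0.0
```

Run:
```python
from h import *
s=cams.grab_frame('side')[120:370,250:450]
cv2.imwrite('pics/p7.png',cv2.resize(s,None,fx=2.3,fy=2.3))
```

```text
(no output)
```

View pics/p7.png

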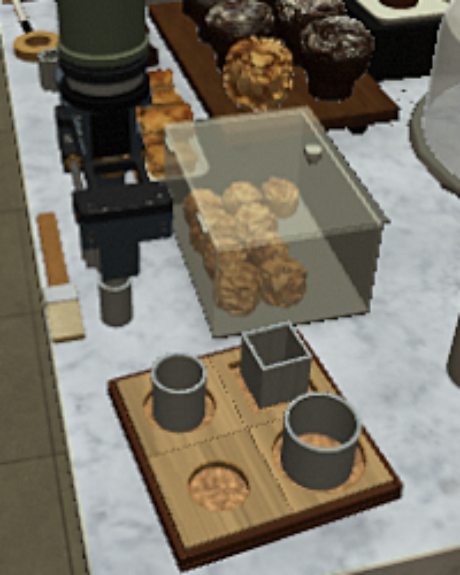

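All three placed cutters stand in their recesses, the large one at (crop 320,440). The gripper is lined up over the small cutter (crop 117,300). Grip it.

Call:
{"api": "apply_moves", "payload": {"deltas": [[0,0,0.01,0,0.1],[0,0,0.02,0,0.1],[0,0,0.032,0,0.1],[0,0,0.043,0,0.1],[0,0,0.052,0,0.1]]}}

```text
time_s: 26.7
ee_pos: [430.2, -134.4, 21.8]
ee_rot: [-180.0, 0.1, 0.0]
force: [-0.6, 0.8, 0.4]
gripper_width: 50.0
gripper_force: 0.0
```

Call:
{"api": "apply_moves", "payload": {"deltas": [[0,0,0,0,0.1],[0,0,0,0,-0.5],[0,0,0,0,-0.5],[0,0,0,0,-0.5],[0,0,0,0,-0.5]], "grip_force": 15}}

```text
time_s: 27.2
ee_pos: [431.0, -134.7, 23.3]
ee_rot: [180.0, -0.1, 0.0]
force: [1.5, -0.1, 1.6]
gripper_width: 31.6
gripper_force: 15.0
```

Call:
{"api": "apply_moves", "payload": {"deltas": [[0,0,0,0,-0.5],[0,0,-0.01,0,-0.5],[0,0,-0.03,0,-0.5],[0,0,-0.05,0,-0.5],[0,0,-0.05,0,-0.5]]}}

```text
time_s: 27.7
ee_pos: [432.5, -135.2, 75.5]
ee_rot: [179.9, -0.3, 0.0]
force: [0.9, 0.5, -0.3]
gripper_width: 31.6
gripper_force: 15.0
```

```bash
python3 -c "
from plan import *
plan((430.5,-134.6,73,0),[(430,-140,170,0),(471,-364,170,0),(471,-364,60,0)])"
```

```text
[-0.0, 0.005, -0.097, -0.0] -> [430.5, -139.6, 170.0, 0.0]
[0.02, 0.112, -0.0, -0.0] -> [450.5, -251.6, 170.0, 0.0]
[0.02, 0.112, -0.0, -0.0] -> [470.5, -363.6, 170.0, 0.0]
[0.0, 0.0, 0.11, -0.0] -> [470.5, -363.6, 60.0, 0.0]
```

Call:
{"api": "apply_moves", "payload": {"deltas": [[0,0.001,-0.025,0,-0.5],[0,0.002,-0.055,0,-0.5],[0,0.004,-0.082,0,-0.5],[0,0.005,-0.097,0,-0.5]]}}

```text
time_s: 28.1
ee_pos: [431.2, -139.8, 171.5]
ee_rot: [180.0, -0.1, 0.0]
force: [-0.3, -0.4, -0.8]
gripper_width: 31.3
gripper_force: 15.0
```

Call:
{"api": "apply_moves", "payload": {"deltas": [[0.003,0.015,0,0,-0.5],[0.007,0.037,0,0,-0.5],[0.011,0.062,0,0,-0.5],[0.015,0.087,0,0,-0.5],[0.02,0.112,0,0,-0.5]]}}

```text
time_s: 28.6
ee_pos: [449.9, -253.1, 168.0]
ee_rot: [-179.9, 0.2, 0.0]
force: [0.5, 0.2, -0.9]
gripper_width: 31.4
gripper_force: 15.0
```

Call:
{"api": "apply_moves", "payload": {"deltas": [[0.005,0.026,0,0,-0.5],[0.009,0.052,0,0,-0.5],[0.014,0.076,0,0,-0.5],[0.018,0.098,0,0,-0.5],[0.02,0.112,0,0,-0.5]]}}

```text
time_s: 29.1
ee_pos: [470.1, -365.5, 167.7]
ee_rot: [-179.9, 0.1, -0.0]
force: [-0.4, 0.1, -1.7]
gripper_width: 31.0
gripper_force: 15.0
```

Call:
{"api": "apply_moves", "payload": {"deltas": [[0,0,0.015,0,-0.5],[0,0,0.045,0,-0.5],[0,0,0.075,0,-0.5],[0,0,0.098,0,-0.5],[0,0,0.11,0,-0.5]]}}

```text
time_s: 29.6
ee_pos: [469.0, -362.5, 56.6]
ee_rot: [-179.8, 0.3, 0.0]
force: [-0.9, 0.2, -0.4]
gripper_width: 31.6
gripper_force: 15.0
```

Call:
{"api": "apply_moves", "payload": {"deltas": [[0,0,0,0,-0.5],[0,0,0,0,-0.5]]}}

```text
time_s: 29.8
ee_pos: [471.1, -363.9, 60.3]
ee_rot: [180.0, -0.0, 0.0]
force: [0.2, 0.5, -0.5]
gripper_width: 31.2
gripper_force: 15.0
```

Run:
```python
from h import *
s=cams.grab_frame('side')[160:370,270:450]
cv2.imwrite('pics/p8.png',cv2.resize(s,None,fx=2.8,fy=2.8))
```

```text
(no output)
```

View pics/p8.png

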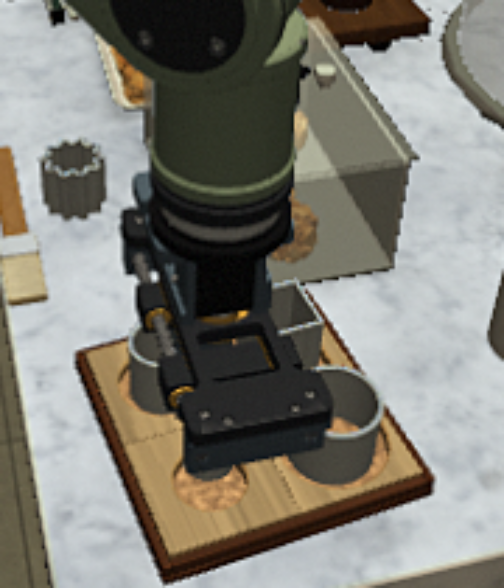

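The small cutter (crop 210,475) hangs over the small recess, clear of its neighbours. Lower, release and retract.

Call:
{"api": "apply_moves", "payload": {"deltas": [[0,0,0.006,0,-0.5],[0,0,0.013,0,-0.5],[0,0,0.02,0,-0.5],[0,0,0.025,0,-0.5],[0,0,0.025,0,-0.5]]}}

```text
time_s: 30.35
ee_pos: [470.3, -363.1, 33.9]
ee_rot: [-179.9, 0.1, 0.0]
force: [-0.3, 0.8, -0.7]
gripper_width: 31.4
gripper_force: 15.0
```

Call:
{"api": "apply_moves", "payload": {"deltas": [[0,0,0,0,0],[0,0,0,0,0],[0,0,0,0,0],[0,0,-0.015,0,0],[0,0,-0.035,0,0]]}}

```text
time_s: 30.85
ee_pos: [470.2, -363.0, 69.5]
ee_rot: [-179.9, 0.1, 0.0]
force: [1.0, -0.9, 0.3]
gripper_width: 45.6
gripper_force: 0.0
```

Call:
{"api": "apply_moves", "payload": {"deltas": [[0,0,-0.03,0,0],[0,0,-0.07,0,0],[0,0,-0.11,0,0],[0,0,-0.15,0,0],[0,0,-0.17,0,0]]}}

```text
time_s: 31.35
ee_pos: [471.9, -364.4, 244.5]
ee_rot: [179.8, -0.3, 0.0]
force: [0.5, -0.3, -0.7]
gripper_width: 45.4
gripper_force: 0.0
```

Call:
{"api": "apply_moves", "payload": {"deltas": [[-0.006,-0.035,0,0,0],[-0.012,-0.075,0,0,0],[-0.018,-0.115,0,0,0],[-0.024,-0.155,0,0,0],[-0.03,-0.19,0,0,0]]}}

```text
time_s: 31.85
ee_pos: [440.0, -171.8, 240.3]
ee_rot: [-180.0, -0.0, 0.0]
force: [1.1, 0.2, 0.2]
gripper_width: 45.5
gripper_force: 0.0
```

Call:
{"api": "apply_moves", "payload": {"deltas": [[-0.006,-0.035,0,0,0],[-0.012,-0.07,0,0,0],[-0.018,-0.105,0,0,0],[-0.02,-0.13,0,0,0],[-0.02,-0.13,0,0,0]]}}

```text
time_s: 32.35
ee_pos: [420.0, -41.4, 240.4]
ee_rot: [-180.0, -0.0, 0.3]
force: [0.4, -0.3, -0.7]
gripper_width: 45.7
gripper_force: 0.0
```

Run:
```python
from h import *
s=cams.grab_frame('side')[190:370,270:430]; t=cams.grab_frame('top')[150:250,385:485]
s=cv2.resize(s,None,fx=2.5,fy=2.5,interpolation=cv2.INTER_CUBIC);t=cv2.resize(t,(400,400),interpolation=cv2.INTER_CUBIC)
cv2.imwrite('pics/p9.png',np.hstack([s,cv2.copyMakeBorder(t,0,50,0,0,0)]))
for n,x,y,r in(('med',461.5,-276,23),('sq',550,-266,23),('lar',560,-354,30),('sm',471,-364,16)):
    p=(proj('side',[[x,y,60],[x,y,10]])-[270,190])*2.5;q=(proj('top',[[x,y,60]])-[385,150])*4
    print(n,p.round().tolist(),q.round().tolist())
```

```text
med [[144.0, 228.0], [144.0, 271.0]] [[140.0, 239.0]]
sq [[250.0, 200.0], [246.0, 243.0]] [[120.0, 123.0]]
lar [[301.0, 281.0], [295.0, 325.0]] [[236.0, 107.0]]
sm [[186.0, 315.0], [185.0, 359.0]] [[257.0, 223.0]]
```

View pics/p9.png

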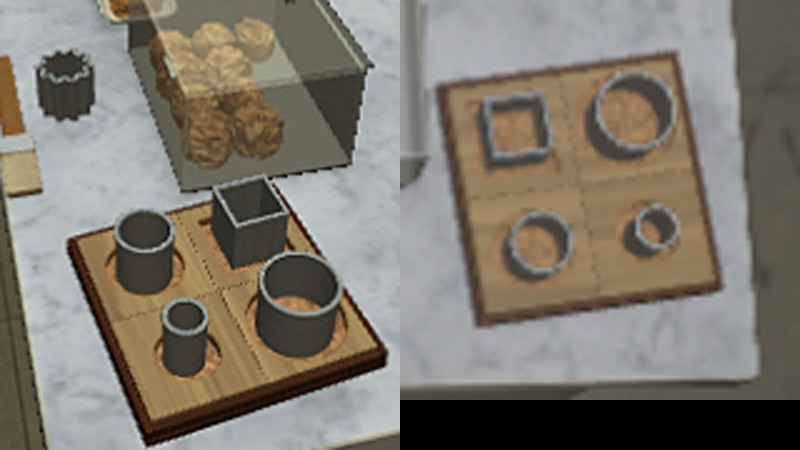

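All four rims match the predicted seated positions within 2 px: medium (145,230), square (250,200), large (299,282), small (185,317). The fluted large cutter has not moved. I'm handing in.

```bash
python3 -c "
from workcell import env
print(env.job_done())"
```

```text
the job is handed in; nothing more can be done
None
```

I put all four plain cutters in their matching recesses, left both fluted cutters untouched, and handed the job in at about 32 s; the final side view showed each rim within about 2 px of its expected seated position.

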